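# Close a spring-loaded specimen mould at its index mark and hold it shut

### The job

First slide the mould carriage, which has an upright grip tab, along its track until its pointer lines up with the pointer on the index block. Then pick up the loose upper mould half from the bench, set it on the two dowels of the lower half on the carriage (large hole on the large dowel) and press it down against the spring until the two halves meet all over, with the carriage still at the mark. Finish while the gripper is still holding the mould pressed shut, since it springs open when let go, and leave the cup, the jar and the spatula where they are.

Things in the scene. Friction and masses are not known exactly. Their poses are not given: they have to be found in the camera images.
- carriage (a joint): Position of the mould carriage along its track, 0 to 0.18 m between the end stops; grows along the track's own +y (the y axis of tab_grip). It slides with about 4 N of friction and stays where it is left. Target: the value at which carriage_pointer is level with index_pointer along that y axis.
- tab_grip (a point): Middle of the grey upright grip tab on the robot side of the carriage: 12 mm thick along y (the track), 24 mm along x, 48 mm tall on the carriage plate. The point is 12 mm below its top, 68 mm above the bench. Axes: y along the track, as the joint grows; x across the track from the tab to the mould; z up. The lower half's side is 18 mm beyond the tab. Pinch from above across y.
- carriage_pointer (a point): Tip of the small steel pointer on the far (+x) side of the carriage, in the middle of its length, 32 mm above the bench; axes as tab_grip.
- index_pointer (a point): Tip of the steel pointer on the dark index block (about 28 x 28 mm, top 32 mm above the bench) that is fixed somewhere along the far side of the track, facing the carriage; axes as tab_grip. The carriage passes it freely, 7 mm away in x.
- lower_face (a point): Centre of the top (parting) face of the lower mould half, an aluminium block 64 (x) x 96 (y) x 22 mm fixed on the carriage; face 54 mm above the bench; axes as tab_grip. A brass spring pad (26 mm across) at its centre stands 6 mm proud and carries the upper half 6 mm clear: 7.8 N to start moving, 15 N (upper half's weight included) to go flush.
- dowel_large (a point): Foot of the large steel dowel at the level of the parting face, 33 mm to +y of its centre: 12 mm diameter, 14 mm high, the top 4 mm tapering to 7 mm diameter.
- dowel_small (a point): Foot of the small steel dowel at the level of the parting face, 33 mm to -y of its centre: 8 mm diameter, 14 mm high, the top 4 mm tapering to 3 mm diameter.
- upper_grip (a point): Middle of the upright rib on the loose upper mould half. Rib: 50 mm along x, 16 mm thick along y, 30 mm tall; the point is 15 mm below its top, 35 mm above the underside. Pinch from above across y. Axes: y towards the large hole, z up; large hole starts within 50 degrees of the robot's left (+y). Closed, its axes match the lower half's and this point is 89 mm above the bench.
- upper_face (a point): Centre of the underside (parting face) of the upper half, axes as upper_grip.
- hole_large (a point): Centre of the upper half's large through hole at its underside: 13.5 mm diameter, 33 mm to +y of the centre.
- hole_small (a point): Centre of the upper half's small through hole at its underside: 9.5 mm diameter, 33 mm to -y of the centre.
- upper: The loose upper mould half: aluminium plate 64 (x) x 96 (y) x 20 mm with a rib on top, 0.28 to 0.44 kg, lying parting face down on the bench; origin at the centre of its underside, axes as upper_grip.
- cup: Bystander: white plastic cup, 66 mm wide, 65 mm high, origin under its centre. Leave alone.
- jar: Bystander: amber jar, 68 mm wide, 80 mm high, origin under its centre. Leave alone.
- spatula: Bystander: spatula 190 mm long lying flat near the robot's base, origin under its middle. Leave alone.
There are look-alikes about, which are no part of the job. Leave any blue or pink look-alike of the upper alone.

How it is judged:
By the outcome, as a careful person would: the job done as asked, in the order asked, and still so for the second after the job is handed in, while the arm keeps its last pose, push and grip.
It also fails if it takes over 53 s, if anything falls off the work surface, if the arm or the gripper's body presses on something with over 40 N, if the wrist force passes 120 N, or if a joint passes its speed limit or range.

### The arm

A 6-joint arm with a two-finger parallel gripper is mounted at the origin on the work surface. World frame = base frame: x ahead of the robot, y to its left, z up, the work surface at z = 0. Lengths are in m, angles in rad, forces in N, time in s.
With the tool pointing down it reaches from about 0.3 to 0.775 m from the base axis. Payload 14.6 kg.
Tool frame: the origin (TCP) lies at the very end of the fingers, on their centre line; the grasp point (between the pads) lies 19 mm behind it; y points along the fingers, z is the direction in which the jaws open and shut, and the axes are right-handed (so a half turn about y gives the same grasp; the last joint's range is limited). The gripper opens to 94 mm and grips with 3 to 60 N. Pads are 16 mm wide; open, the fingers measure 119 mm over their backs; the gripper's body (75 mm by 177 mm) begins 78 mm behind the grasp point.
Start: joints at [-1.177, 0.3, 1.521, -0, 1.321, -0.067], TCP at [0.245, -0.493, 0.205] pointing down, gripper open.
Joint ranges: [-3.03, 3.03], [-0.79, 2.21], [0.23, 2.52], [-1.04, 4.18], [0, 3.07], [-2.55, 2.55]. Speed limits (rad/s): [2.22, 2.22, 2.57, 3.14, 3.14, 3.14].

### API

Orientations are given as [roll, pitch, yaw] about the fixed x, y, z axes, in that order (R = Rz(yaw) Ry(pitch) Rx(roll)).
In Python, from station import get_obs, camera, job gives the robot as it stands.
- The arm moves only by the tool step_arm, never from a script. Its argument "targets" is a list of rows, each a list of 6 numbers: the shift along the tool's x, y, z in mm, then the turn, a rotation vector about the tool's x, y, z in degrees. In form: [[dx, dy, dz, rx, ry, rz], ...]. A call has 1 to 12 rows; each row shifts and turns the commanded pose from where the row before left it, along the tool's axes as they then stand; what a row does not reach is not made up. A row lasts 1/8 s, in which the tool goes at most 62.5 mm and 10.7 degrees, less where a joint would pass 70% of its speed; a pose out of reach is approached as far as the arm can. A call is refused whole if a number of a shift passes 62.5 or a number of a turn 10.7, either way. A call with a gripper value outside its range is refused whole. "gripper" is the opening, from -1 (shut) to 1 (fully open), set as the call begins (left out, the last holds). The fingers move at their own pace and stop on an object; "squeeze" is the grip in N (left out, the last holds). Time passes only in rows, so rows that do not move let the fingers close. It gives the time, the measured TCP pose, the force and the opening at its end, in the units of the state.
- get_obs(): the state, without advancing time (a new reading comes with each control period).
- camera(name): name is "scene" or "top"; returns a dict with "pixels" (400x640x3 uint8, red, green, blue), "intrinsics" (3x3 intrinsics, pixels), "R" (3x3) and "t" (3): a world point X has camera coordinates R X + t. Camera axes: x right, y down, z forward; pixel columns grow to the right and rows downward; lengths in m; the calibration is good to about 2 mm. A picture is of the moment at which its call begins. There is no depth.
- job.hand_in(): hands the job in, once; it reports no verdict.
The state is a dict: "time_s": time; "qpos": joint angles; "joint_vel": joint speeds; "tau": joint torques, N m; "ee_pos": TCP position; "eef_rot": TCP orientation; "force": force on the tool from outside, world axes, zero at the start; "moment": the same for the moment, N m; "grip_width": finger opening in m.
Only numpy, scipy, OpenCV 4.12 (cv2) and the standard library are available. Lean on these libraries where they do the work, as an engineer would, in place of code of your own. Each camera call takes 0.05 s, during which the arm holds its last target.

## Working session

There is one attempt and no reset: what is moved stays moved. The work goes in short steps, Python scripts to look and compute and a tool call to move; the robot and the scene stay as the last step left them, time stands still between calls to the robot, and variables do not carry over. Pictures are saved under pics/ and viewed, and the job is handed in when it is done.

Besides the shell and the picture viewer there is one more tool, called as name([rows], argument=value, ...), one row to a line, values as JSON. step_arm: Moves the arm, as the interface text tells. Its arguments: {"type":"object","properties":{"targets":{"type":"array","items":{"type":"array","items":{"type":"number"}}},"gripper":{"type":"number"},"squeeze":{"type":"number"}},"required":["targets"]}

```bash
mkdir -p pics
python3 - <<'E'
from station import get_obs,camera
import cv2,numpy as np
o=get_obs();print(o)
for n in("scene","top"):
    c=camera(n);cv2.imwrite(f"pics/{n}0.png",c["pixels"][:,:,::-1]);print(n,c["intrinsics"],c["R"],c["t"])
    np.savez(f"{n}0.npz",**c)
E
```

```text
{'time_s': 0.0, 'qpos': array([-1.17659160e+00,  3.00449637e-01,  1.52157397e+00,  2.01953977e-05,
        1.32068573e+00, -6.66004128e-02]), 'joint_vel': array([-0.00168244, -0.0006601 , -0.00025902, -0.00075726, -0.00025568,
        0.00116662]), 'tau': array([-1.58971841e-03, -5.31820536e+01, -3.52741778e+01,  7.07572815e-02,
        2.44566542e-02, -1.04012508e-04]), 'ee_pos': array([ 0.2444717 , -0.49239462,  0.20490111]), 'eef_rot': array([-1.57190924e+00,  9.38348372e-05, -2.68079257e+00]), 'force': array([ 0.33682979, -0.06127104,  0.6859593 ]), 'moment': array([-0.01622118,  0.0245748 ,  0.00807744]), 'grip_width': 0.09389314418095521}
scene [[520.88157322   0.         321.1199919 ]
 [  0.         520.88157322 201.74043949]
 [  0.           0.           1.        ]] [[ 0.7149616   0.6991042  -0.00912273]
 [ 0.44089328 -0.46094375 -0.77015841]
 [-0.54262605  0.54661154 -0.63778743]] [-0.43071977 -0.14487199  1.50534208]
top [[375.69520734   0.         323.50078376]
 [  0.         375.69520734 201.33095797]
 [  0.           0.           1.        ]] [[-0.00377033 -0.99954453 -0.02994202]
 [-0.98832032  0.00828621 -0.15216531]
 [ 0.1523441   0.02901859 -0.98790141]] [0.08205306 0.55101338 1.07147014]
```

View pics/scene0.png

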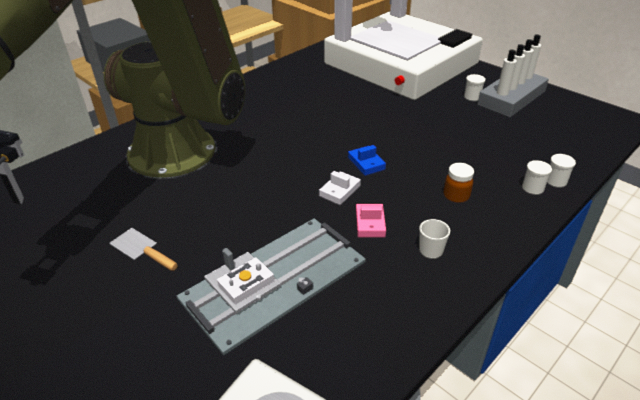

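View pics/top0.png

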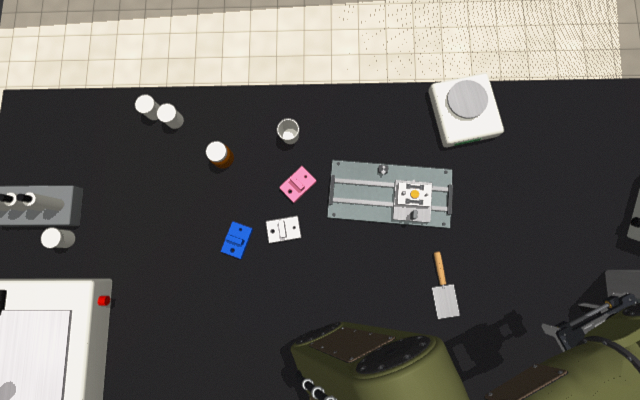

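The carriage is at top (414,200), index block at (383,170), the white upper half at (284,229), with blue and pink look-alikes beside it. I'll zoom in next.

Run:
```python
import cv2,numpy as np
a=cv2.imread("pics/top0.png");b=cv2.imread("pics/scene0.png")
A=cv2.resize(a[155:235,320:460],None,fx=5.7,fy=5.7,interpolation=2);cv2.imwrite("pics/za.png",A)
B=cv2.resize(b[215:355,170:370],None,fx=4,fy=4,interpolation=2);cv2.imwrite("pics/zb.png",B)
C=np.hstack([cv2.resize(a[210:250,260:310],None,fx=8,fy=8,interpolation=2),cv2.resize(b[165:205,315:365],None,fx=8,fy=8,interpolation=2)]);cv2.imwrite("pics/zc.png",C)
```

```text
(no output)
```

View pics/za.png

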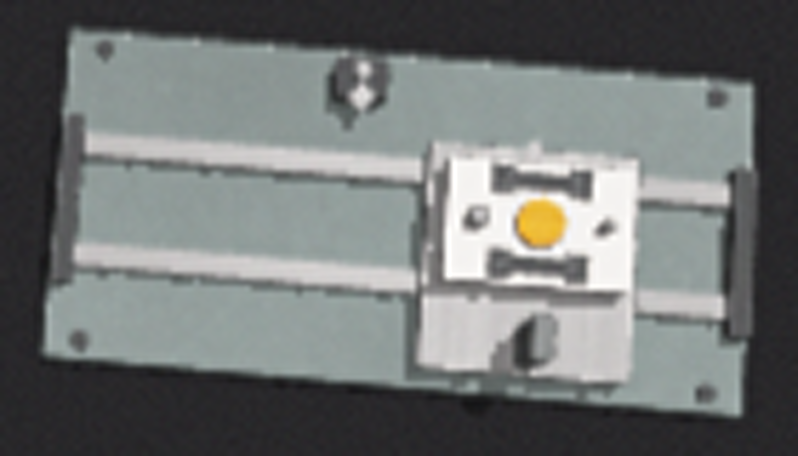

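View pics/zb.png

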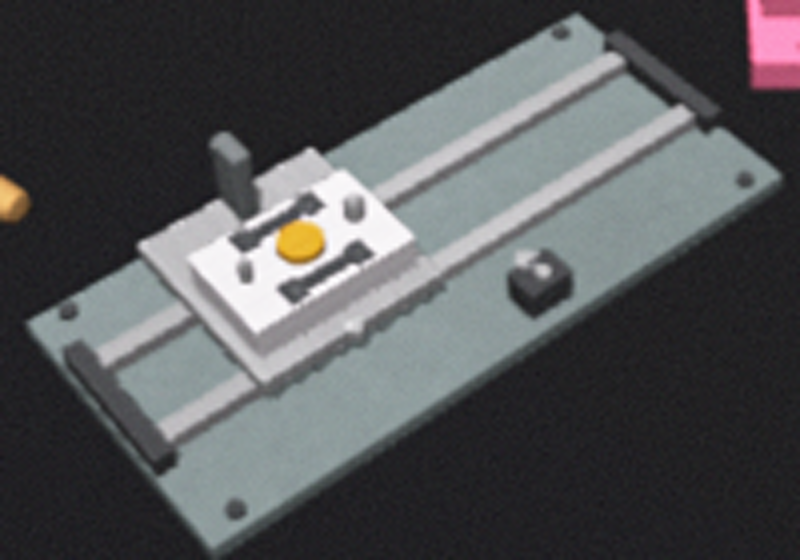

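View pics/zc.png

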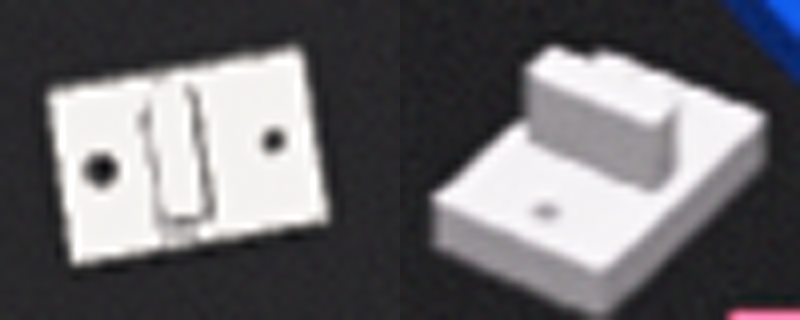

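```bash
cat > h.py <<'E'
import numpy as np,cv2
def ld(n,i=0): return dict(np.load(f"{n}{i}.npz"))
def plane(c,p,z):
    p=np.atleast_2d(np.asarray(p,float));d=np.c_[p,np.ones(len(p))]@np.linalg.inv(c["intrinsics"]).T@c["R"]
    o=-c["R"].T@c["t"];return o+d*((z-o[2])/d[:,2])[:,None]
def proj(c,X):
    X=np.atleast_2d(X);q=(X@c["R"].T+c["t"])@c["intrinsics"].T;return q[:,:2]/q[:,2:]
def tri(c1,p1,c2,p2):
    P=[c["intrinsics"]@np.c_[c["R"],c["t"]] for c in(c1,c2)]
    X=cv2.triangulatePoints(P[0],P[1],np.array(p1,float).reshape(2,1),np.array(p2,float).reshape(2,1));return (X[:3]/X[3]).ravel()
def big(m,near,r=60):
    cs,_=cv2.findContours(m.astype(np.uint8),cv2.RETR_EXTERNAL,cv2.CHAIN_APPROX_NONE)
    cs=[k for k in cs if np.hypot(*(k.reshape(-1,2).mean(0)-near))<r]
    return max(cs,key=cv2.contourArea).reshape(-1,2)
def cen(w): ys,xs=np.nonzero(w>0);ww=w[ys,xs].astype(float);return np.array([(xs*ww).sum(),(ys*ww).sum()])/ww.sum()
E
python3 - <<'E'
from h import *
T=ld("top");S=ld("scene")
f=lambda u,v,x,y,k:((u+.5)/k-.5+x,(v+.5)/k-.5+y)
# orange pad
pp=[]
for n,c in(("top",T),("scene",S)):
    p=c["pixels"].astype(int);m=(p[:,:,0]-p[:,:,2]>80)
    near=(414,194) if n=="top" else (245,275)
    yy,xx=np.mgrid[:400,:640];m&=np.hypot(xx-near[0],yy-near[1])<12
    q=cen(m.astype(float)*(p[:,:,0]-p[:,:,2]));pp.append(q);print(n,"pad",q,plane(c,q,.0595 if n=="top" else .0585))
print("tri",tri(T,pp[0],S,pp[1]))
# base plate
for n,c in(("top",T),("scene",S)):
    p=c["pixels"].astype(int)
    near=(390,195) if n=="top" else (270,285)
    m=(p[:,:,1]-p[:,:,0]>8)&(p.sum(2)>200)
    k=big(cv2.morphologyEx(m.astype(np.uint8),cv2.MORPH_CLOSE,np.ones((15,15))),near)
    w=plane(c,k,.010)
    r=cv2.minAreaRect((w[:,:2]*1000).astype(np.float32));print(n,r,len(k))
k=5.7
print("cp",plane(T,f(536,142,320,155,k),.032),"ip",plane(T,f(347,122,320,155,k),.032))
print("scene cp",plane(S,f(360,332,170,215,4),.032),"ip",plane(S,f(519,258,170,215,4),.032))
tabtop=[f(545,325,320,155,k),f(232,143,170,215,4)]
print("tab",plane(T,tabtop[0],.08),plane(S,tabtop[1],.08),tri(T,tabtop[0],S,tabtop[1]))
# upper white
p=T["pixels"].astype(int);m=(p.min(2)>110)
kk=big(m,(284,229),12);w=plane(T,kk,.020);print("upper",cv2.minAreaRect((w[:,:2]*1000).astype(np.float32)))
hl=plane(T,f(100,169,260,210,8),.02);hs=plane(T,f(273,140,260,210,8),.02);print("holes",hl,hs,(hl+hs)/2,np.linalg.norm(hl-hs))
d=(hl-hs)[0];print("yaw y axis",np.degrees(np.arctan2(d[1],d[0])))
E
```

```text
top pad [414.45544229 193.58840294] [[ 0.56961109 -0.18682626  0.0595    ]]
scene pad [244.54306334 274.94113086] [[ 0.57031257 -0.18836478  0.0585    ]]
tri [ 0.56966805 -0.18764738  0.05746264]
top ((580.635009765625, -122.8291015625), (367.8958740234375, 178.5124969482422), 84.70291137695312) 360
scene ((582.8348388671875, -122.91682434082031), (372.8565673828125, 185.73789978027344), 84.78105163574219) 532
cp [[ 0.61732879 -0.19198525  0.032     ]] ip [[ 0.62913888 -0.09310885  0.032     ]]
scene cp [[ 0.61887252 -0.19266024  0.032     ]] ip [[ 0.64071534 -0.10326857  0.032     ]]
tab [[ 0.51419602 -0.18242982  0.08      ]] [[ 0.50859101 -0.18022548  0.08      ]] [ 0.51302071 -0.18226847  0.08456142]
upper ((472.306396484375, 201.93524169921875), (66.97757720947266, 98.12218475341797), 9.10106372833252)
holes [[0.46709647 0.23446935 0.02      ]] [[0.4775994  0.16935304 0.02      ]] [[0.47234794 0.20191119 0.02      ]] 0.06595790044454346
yaw y axis 99.16259761334061
```

Run:
```python
import cv2,numpy as np
a=cv2.imread("pics/top0.png");b=cv2.imread("pics/scene0.png")
z=lambda i,y,x,h,w:cv2.resize(i[y:y+h,x:x+w],None,fx=20,fy=20,interpolation=cv2.INTER_CUBIC)
cv2.imwrite("pics/zd.png",np.vstack([np.hstack([z(a,160,374,14,18),z(b,274,294,14,18)]),np.hstack([z(a,174,404,14,18),z(b,288,248,14,18)])]))
```

```text
(no output)
```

View pics/zd.png

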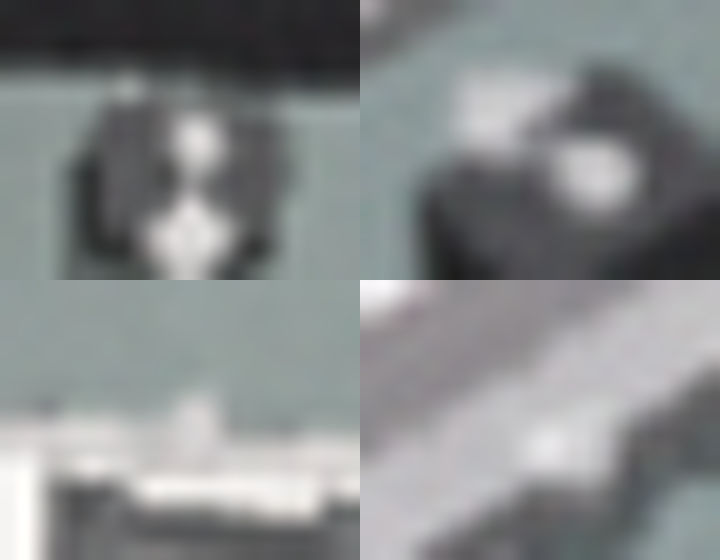

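Run:
```python
from h import *
T=ld("top");S=ld("scene")
a=np.radians(84.74);Y=np.array([np.cos(a),np.sin(a)]);X=np.array([Y[1],-Y[0]])
for n,p1,p2,z in(("ip",(382.85,173.2),(298.3,278.5),.032),("cp",(413.4,179.5),(259.5,296.6),.032),("pad",(414.455,193.59),(244.54,274.94),.0595)):
    for c,p in((T,p1),(S,p2)):
        w=plane(c,p,z)[0,:2];print(n,w,"x",w@X,"y",w@Y)
    print(tri(T,p1,S,p2))
```

```text
ip [ 0.63767621 -0.10050877] x 0.6442051043287628 y -0.041626284970442295
ip [ 0.63785796 -0.10362208] x 0.6446715057057459 y -0.04470982886546359
[ 0.63711367 -0.10191211  0.03019238]
cp [ 0.61733556 -0.19132067] x 0.6322753242964102 y -0.13392051618938433
cp [ 0.61667269 -0.19111384] x 0.6315962871140799 y -0.1337753213418344
[ 0.61711957 -0.19132445  0.03255772]
pad [ 0.56960638 -0.18682479] x 0.5843349766324365 y -0.13381916073880892
pad [ 0.57109231 -0.18887615] x 0.5860027055810149 y -0.13572565498471043
[ 0.56966169 -0.18764831  0.05746203]
```

step_arm([
  [0,0,0,0,10.5,0],
  [0,0,0,0,10.5,0],
  [0,0,0,0,10.5,0],
  [0,0,0,0,0,0],
], gripper=0.0, squeeze=20)

```text
time_s: 0.6
ee_pos: [0.2445, -0.4925, 0.2052]
eef_rot: [-1.571, -0.0, 3.054]
force: [-0.7, 0.0, 0.0]
grip_width: 0.0573
```

```bash
cat >> h.py <<'E'
from scipy.spatial.transform import Rotation as Ro
def need(tgt,yaw_deg):
    "print shift in tool axes (mm) from measured pose to TCP target and turn (deg, rotvec in tool axes)"
    from station import get_obs
    o=get_obs();R=Ro.from_euler("xyz",o["eef_rot"]);G=Ro.from_euler("xyz",[-90,0,yaw_deg],degrees=True)
    print("t",round(o["time_s"],2),"pos",o["ee_pos"].round(4),"rpy",np.degrees(o["eef_rot"]).round(2),"F",o["force"].round(1),"w",round(o["grip_width"],4))
    print("shift now-axes",((R.inv().apply(np.array(tgt)-o["ee_pos"]))*1000).round(1),"goal-axes",((G.inv().apply(np.array(tgt)-o["ee_pos"]))*1000).round(1),"turn",np.degrees((R.inv()*G).as_rotvec()).round(2))
E
python3 - <<'E'
from h import *
need([.5115,-.1825,.049],174.74)
E
```

```text
t 0.6 pos [ 0.2445 -0.4925  0.2052] rpy [-9.0030e+01 -2.0000e-02  1.7497e+02] F [-0.7  0.   0. ] w 0.0573
shift now-axes [-238.8  156.3 -332.2] goal-axes [-237.5  156.2 -333.2] turn [0.03 0.23 0.02]
```

step_arm([
  [-30,5,-42,0,0.2,0],
  [-30,5,-42,0,0,0],
  [-30,10,-42,0,0,0],
  [-29,10,-42,0,0,0],
  [-29,10,-42,0,0,0],
  [-29,10,-42,0,0,0],
  [-29,15,-41,0,0,0],
  [-29,15,-41,0,0,0],
  [0,0,0,0,0,0],
  [0,0,0,0,0,0],
])

```text
time_s: 1.85
ee_pos: [0.509, -0.1819, 0.1255]
eef_rot: [-1.571, -0.0, 3.052]
force: [-0.4, -0.4, 0.1]
grip_width: 0.0468
```

Run:
```python
from h import *
need([.5088,-.1814,.049],174.74)
from station import camera
c=camera("scene");cv2.imwrite("pics/s1.png",cv2.resize(c["pixels"][180:360,130:380,::-1],None,fx=3,fy=3))
```

```text
t 1.85 pos [ 0.509  -0.1819  0.1255] rpy [-9.0000e+01 -1.0000e-02  1.7487e+02] F [-0.4 -0.4  0.1] w 0.0468
shift now-axes [ 0.3 76.5 -0.5] goal-axes [ 0.3 76.5 -0.5] turn [-0.    0.13  0.01]
```

View pics/s1.png

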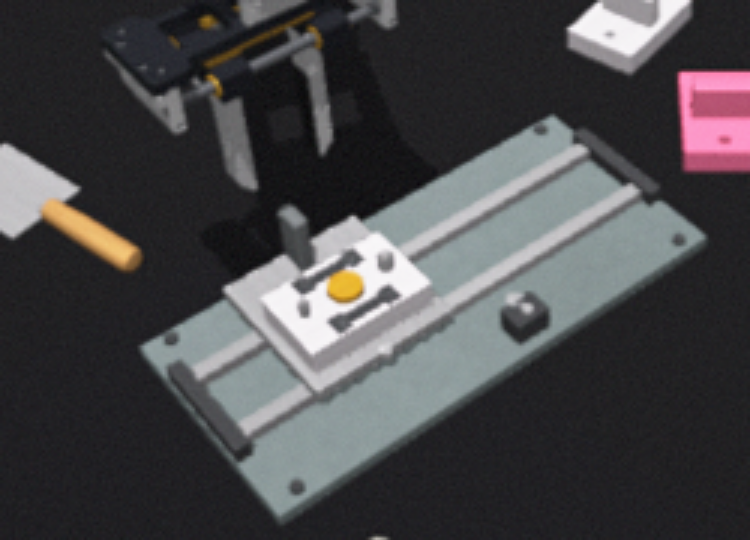

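The open fingers sit above the tab, one on either side of it (crop pixels about 245,185 and 325,150, with the tab at 295,235). I'll go down and grip.

step_arm([
  [0,20,0,0,0,0],
  [0,20,0,0,0,0],
  [0,20,0,0,0,0],
  [0,16,0,0,0,0],
  [0,0,0,0,0,0],
])

```text
time_s: 2.52
ee_pos: [0.5086, -0.182, 0.0488]
eef_rot: [-1.571, -0.001, 3.049]
force: [-0.2, 0.3, 0.3]
grip_width: 0.047
```

step_arm([
  [0,0,0,0,0,0],
  [0,0,0,0,0,0],
  [0,0,0,0,0,0],
  [0,0,0,0,0,0],
  [0,0,0,0,0,0],
], gripper=-1, squeeze=25)

```text
time_s: 3.15
ee_pos: [0.5094, -0.1817, 0.0497]
eef_rot: [-1.571, 0.0, 3.049]
force: [-0.1, 0.3, 3.2]
grip_width: 0.0119
```

Run:
```python
from h import *
need([.5088,-.1814,.049],174.74)
```

```text
t 3.15 pos [ 0.5094 -0.1817  0.0497] rpy [-9.000e+01  2.000e-02  1.747e+02] F [-0.1  0.3  3.2] w 0.0119
shift now-axes [ 0.6  0.7 -0.2] goal-axes [ 0.6  0.7 -0.2] turn [-0.   -0.04 -0.02]
```

step_arm([
  [0,0,-8,0,0,0],
  [0,0,-12,0,0,0],
  [0,0,-12,0,0,0],
  [0,0,-12,0,0,0],
  [0,0,-12,0,0,0],
  [0,0,-12,0,0,0],
  [0,0,-12,0,0,0],
  [0,0,-8,0,0,0],
  [0,0,-2,0,0,0],
  [0,0,0,0,0,0],
  [0,0,0,0,0,0],
])

```text
time_s: 4.53
ee_pos: [0.5179, -0.091, 0.0496]
eef_rot: [-1.572, 0.001, 3.049]
force: [2.0, 1.4, 5.7]
grip_width: 0.0119
```

Run:
```python
from h import *
need([.5094,-.1817,.049],174.74)
from station import camera
z=lambda i,y,x,h,w:cv2.resize(i[y:y+h,x:x+w,::-1],None,fx=14,fy=14,interpolation=cv2.INTER_CUBIC)
cs={}
for n in("scene","top"):
    c=camera(n);np.savez(n+"1.npz",**c);cs[n]=c["pixels"]
cv2.imwrite("pics/s2.png",np.hstack([z(cs["top"],155,368,42,28),z(cs["scene"],262,285,42,28)]))
cv2.imwrite("pics/s2b.png",cv2.resize(cs["top"][140:250,240:470,::-1],None,fx=3,fy=3))
```

```text
t 4.53 pos [ 0.5179 -0.091   0.0496] rpy [-9.0040e+01  3.0000e-02  1.7472e+02] F [2.  1.4 5.7] w 0.0119
shift now-axes [ 0.1  0.6 91.1] goal-axes [ 0.1  0.6 91.1] turn [ 0.04 -0.02 -0.03]
```

View pics/s2.png

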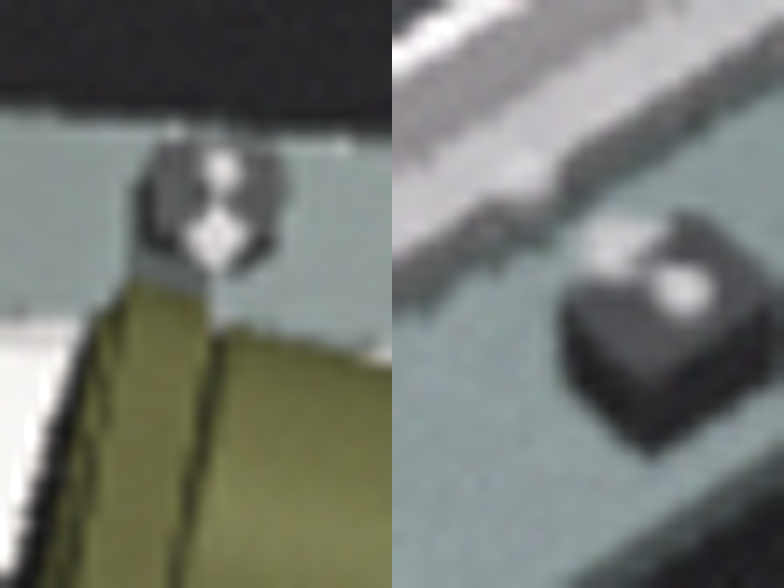

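View pics/s2b.png

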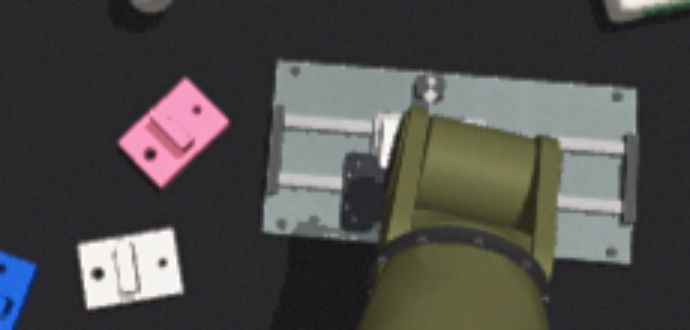

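Run:
```python
from h import *
S=ld("scene",1)
a=np.radians(84.74);Y=np.array([np.cos(a),np.sin(a)]);X=np.array([Y[1],-Y[0]])
for p in((298.3,278.5),(295.4,274.7),(294.0,275)):
    w=plane(S,p,.032)[0,:2];print(w@X,w@Y)
for dx in(0,-.003,-.007,-.012):
  print(proj(S,np.r_[X*(.644+dx)+Y*-.044,.032]))
```

```text
0.6446715057057459 -0.04470982886546359
0.6323989857872134 -0.04271512742851033
0.6311435627369952 -0.0454530595375448
[[298.3665644  278.14864315]]
[[297.47039247 277.33049655]]
[[296.28003977 276.24378206]]
[[294.79935299 274.89201146]]
```

step_arm([
  [0,0,0,0,0,0],
  [0,0,0,0,0,0],
  [0,0,0,0,0,0],
  [0,-20,0,0,0,0],
  [0,-40,0,0,0,0],
  [0,-40,0,0,0,0],
], gripper=0)

```text
time_s: 5.38
ee_pos: [0.5173, -0.0919, 0.1504]
eef_rot: [-1.571, -0.001, 3.049]
force: [0.5, -0.4, 0.4]
grip_width: 0.0468
```

step_arm([
  [8,0,-40,0,-5,0],
  [8,0,-50,0,-5,0],
  [8,0,-50,0,-4.5,0],
  [8,0,-50,0,0,0],
  [8,0,-50,0,0,0],
  [0,0,0,0,0,0],
])

```text
time_s: 6.12
ee_pos: [0.4607, 0.1463, 0.1494]
eef_rot: [-1.571, -0.0, -2.977]
force: [-0.5, 0.0, 0.1]
grip_width: 0.0476
```

Run:
```python
from h import *
need([.4723,.202,.0225],189.15)
from station import camera
z=lambda i,y,x,h,w:cv2.resize(i[y:y+h,x:x+w,::-1],None,fx=14,fy=14,interpolation=cv2.INTER_CUBIC)
cs={}
for n in("scene","top"):
    c=camera(n);np.savez(n+"2.npz",**c);cs[n]=c["pixels"]
cv2.imwrite("pics/s3.png",np.hstack([z(cs["top"],160,368,32,28),z(cs["scene"],262,285,32,28)]))
cv2.imwrite("pics/s3b.png",cv2.resize(cs["top"][140:250,240:470,::-1],None,fx=3,fy=3))
```

```text
t 6.12 pos [0.4607 0.1463 0.1494] rpy [-9.0020e+01 -1.0000e-02 -1.7058e+02] F [-0.5  0.   0.1] w 0.0476
shift now-axes [-20.6 127.  -53. ] goal-axes [-20.3 126.9 -53.2] turn [0.02 0.27 0.01]
```

View pics/s3.png

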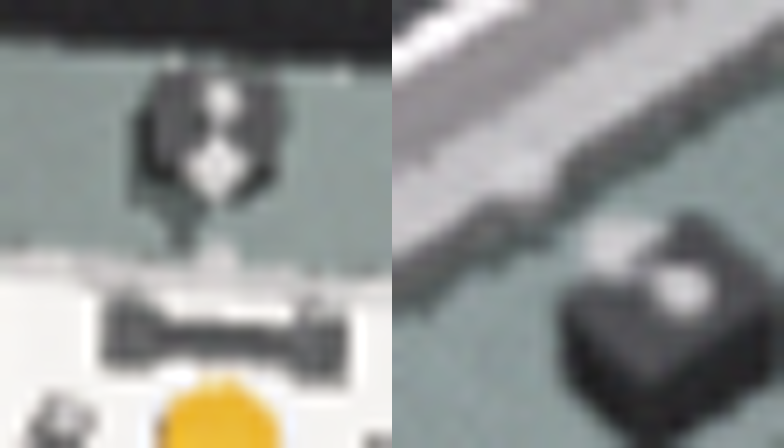

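View pics/s3b.png

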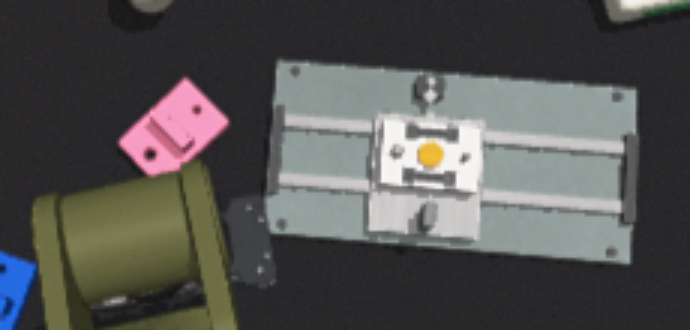

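Run:
```python
from h import *
T=ld("top",2);S=ld("scene",2)
a=np.radians(84.74);Y=np.array([np.cos(a),np.sin(a)]);X=np.array([Y[1],-Y[0]])
g=T["pixels"].astype(int).sum(2)//3
print(g[168:182,376:392])
p=T["pixels"].astype(int);print((p[168:182,376:392,1]-p[168:182,376:392,0]))
m=(p[:,:,0]-p[:,:,2]>80);yy,xx=np.mgrid[:400,:640];m&=np.hypot(xx-384,yy-191)<12
q=cen(m*(p[:,:,0]-p[:,:,2]).astype(float));w=plane(T,q,.0595)[0,:2];print("pad",q,w,w@X,w@Y)
p=S["pixels"].astype(int);m=(p[:,:,0]-p[:,:,2]>80)&(xx>240)&(xx<330)&(yy>215)&(yy<290)
q2=cen(m*(p[:,:,0]-p[:,:,2]).astype(float));w=plane(S,q2,.0585)[0,:2];print("pad",q2,w,w@X,w@Y,tri(T,q,S,q2))
for dx in(0,-.006,-.012): print(proj(T,np.r_[X*(.644+dx)+Y*-.0425,.032]))
```

```text
[[147 102  56  88  90  86  86 161 144  96  88  93 116 150 150 151]
 [147  98  50  89  91  88  94 151 110  87  89  92 126 153 150 152]
 [147  99  51  87  89 107 144 218 161 110  88  98 147 154 151 152]
 [147  99  49  70  84 149 210 216 216 155  89  99 150 155 152 152]
 [147  98  63  48  65 137 200 212 199 128  59  89 148 151 152 150]
 [147 104  94  83  79  97 162 197 139  78  87 125 150 152 152 150]
 [148 115 110  96  95  92 102 149 116 111 145 152 153 152 152 151]
 [150 147 146 114  97  95 112 149 147 147 151 151 150 151 152 153]
 [149 148 152 146 102 101 145 156 153 148 149 148 150 152 153 152]
 [151 150 145 146 110 112 162 185 174 149 148 150 150 152 152 153]
 [174 168 148 153 149 151 192 206 203 160 158 158 160 156 150 154]
 [199 193 199 199 198 193 203 208 205 189 189 188 193 173 154 170]
 [177 171 195 208 215 209 213 214 212 204 202 203 198 196 191 203]
 [133 135 166 211 242 236 234 234 235 226 223 224 208 174 164 197]]
[[10  8  2  1  1  2  1 -2 -1 -2 -1 -1 10 11 13 11]
 [11  7  1  0 -1  2 -1 -1  0  1  1  2 10 12 12 11]
 [10  8  2 -1 -1 -2 -2 -2 -1  0  1  1 12 13 12 10]
 [12  9 
[... 178 characters left out ...]
8 11 11 11 11 10]
 [12 11 11  9  8  8  8 12 10 12 10 11 12 11 10 12]
 [10 11 13  9  7  7 11  9 11 11 10 10 10 11 13 12]
 [10 10 11  9  6  5  8  3  5 13 12 10 11 11 13 10]
 [ 3  3  3  5  6  3  0 -3 -2  8 10  9  8 10 11 11]
 [-4 -2 -3 -4 -1 -1 -4 -3 -2  3  1  0  0  5  2  7]
 [-3 -2 -2 -4 -4 -4 -4 -5 -2 -2 -2 -4 -2 -1 -3 -1]
 [-1  0 -1 -4 -2 -2 -2 -2 -3 -2 -3 -3 -4 -4 -2 -2]]
pad [383.20097334 191.09998894] [ 0.57780783 -0.09641656] 0.5842136746084398 -0.043039765780971594
pad [280.55939059 253.88101658] [ 0.5786909  -0.09755139] 0.5851970646548835 -0.04408886248636461 [ 0.57801707 -0.09685413  0.05753489]
[[383.13579598 173.28907581]]
[[383.00803779 175.22628329]]
[[382.88007779 177.16655085]]
```

step_arm([
  [-8,0,50,0,0,0],
  [-8,0,50,0,0,0],
  [-8,0,50,0,4.5,0],
  [-8,0,50,0,5,0],
  [-8,0,40,0,5,0],
  [0,0,0,0,0,0],
])

```text
time_s: 6.98
ee_pos: [0.5291, -0.0931, 0.1491]
eef_rot: [-1.571, -0.0, 3.043]
force: [-0.3, -0.5, 0.7]
grip_width: 0.0469
```

Run:
```python
from h import *
need([.5175,-.0910,.0495],174.74)
```

```text
t 6.97 pos [ 0.5291 -0.0931  0.1491] rpy [-8.9990e+01 -3.0000e-02  1.7437e+02] F [-0.3 -0.5  0.7] w 0.0469
shift now-axes [11.7 99.6 -1. ] goal-axes [11.8 99.6 -1. ] turn [-0.01 -0.37  0.03]
```

step_arm([
  [12,10,-1,0,-0.4,0],
  [0,40,0,0,0,0],
  [0,30,0,0,0,0],
  [0,20,0,0,0,0],
  [0,0,0,0,0,0],
])

```text
time_s: 7.6
ee_pos: [0.5165, -0.0873, 0.0484]
eef_rot: [-1.571, -0.003, 3.056]
force: [-0.4, -0.1, 0.6]
grip_width: 0.0469
```

step_arm([
  [0,0,0,0,0,0],
  [0,0,0,0,0,0],
  [0,0,0,0,0,0],
  [0,0,0,0,0,0],
], gripper=-1)

```text
time_s: 8.1
ee_pos: [0.5176, -0.0878, 0.05]
eef_rot: [-1.57, 0.001, 3.056]
force: [-1.7, -2.8, 4.6]
grip_width: 0.0121
```

Run:
```python
from h import *
need([.5179,-.0910,.0495],174.74)
```

```text
t 8.1 pos [ 0.5176 -0.0878  0.05  ] rpy [-8.997e+01  5.000e-02  1.751e+02] F [-1.7 -2.8  4.6] w 0.0121
shift now-axes [-0.6  0.5  3.2] goal-axes [-0.6  0.5  3.2] turn [-0.03  0.36 -0.05]
```

step_arm([
  [0,0,1.2,0,-0.3,0],
  [0,0,1,0,0,0],
  [0,0,0,0,0,0],
  [0,0,0,0,0,0],
])

```text
time_s: 8.6
ee_pos: [0.5175, -0.0893, 0.05]
eef_rot: [-1.571, 0.001, 3.061]
force: [-1.3, 2.8, 6.8]
grip_width: 0.0118
```

Run:
```python
from h import *
need([.5179,-.0901,.0495],174.74)
```

```text
t 8.6 pos [ 0.5175 -0.0893  0.05  ] rpy [-9.0040e+01  4.0000e-02  1.7539e+02] F [-1.3  2.8  6.8] w 0.0118
shift now-axes [-0.5  0.5  0.8] goal-axes [-0.5  0.5  0.8] turn [ 0.04  0.65 -0.04]
```

step_arm([
  [0,0,0.8,0,0.6,0],
  [0,0,0,0,0,0],
  [0,0,0,0,0,0],
])

```text
time_s: 8.98
ee_pos: [0.5174, -0.0901, 0.05]
eef_rot: [-1.571, 0.001, 3.051]
force: [-1.1, 4.3, 5.9]
grip_width: 0.0121
```

Run:
```python
from h import *
need([.5179,-.0901,.0495],174.74)
```

```text
t 8.97 pos [ 0.5174 -0.0901  0.05  ] rpy [-9.0030e+01  4.0000e-02  1.7481e+02] F [-1.1  4.3  5.9] w 0.0121
shift now-axes [-0.5  0.5 -0. ] goal-axes [-0.5  0.5 -0. ] turn [ 0.03  0.07 -0.04]
```

Now I'll release the tab, rise, and move over to the upper half.

step_arm([
  [0,0,0,0,0,0],
  [0,0,0,0,0,0],
  [0,0,0,0,0,0],
  [0,-20,0,0,0,0],
  [0,-40,0,0,0,0],
  [0,-40,0,0,0,0],
], gripper=0)

```text
time_s: 9.72
ee_pos: [0.5169, -0.0904, 0.1504]
eef_rot: [-1.571, -0.001, 3.051]
force: [0.1, -0.0, 0.1]
grip_width: 0.0468
```

step_arm([
  [4,0,-40,0,-5,0],
  [4,0,-50,0,-5,0],
  [4,0,-50,0,-4.5,0],
  [4,0,-50,0,0,0],
  [4,0,-50,0,0,0],
  [0,0,-50,0,0,0],
  [0,0,0,0,0,0],
])

```text
time_s: 10.6
ee_pos: [0.4719, 0.1984, 0.1493]
eef_rot: [-1.571, -0.0, -2.976]
force: [0.1, -0.2, -0.2]
grip_width: 0.0471
```

Run:
```python
from h import *
need([.4723,.202,.0225],189.15)
from station import camera
z=lambda i,y,x,h,w:cv2.resize(i[y:y+h,x:x+w,::-1],None,fx=14,fy=14,interpolation=cv2.INTER_CUBIC)
cs={}
for n in("scene","top"):
    c=camera(n);np.savez(n+"3.npz",**c);cs[n]=c["pixels"]
cv2.imwrite("pics/s4.png",np.hstack([z(cs["top"],160,368,32,28),z(cs["scene"],262,285,32,28)]))
T=ld("top",3);S=ld("scene",3)
a=np.radians(84.74);Y=np.array([np.cos(a),np.sin(a)]);X=np.array([Y[1],-Y[0]])
p=T["pixels"].astype(int)
print((p.sum(2)//3)[168:182,376:392])
m=(p[:,:,0]-p[:,:,2]>80);yy,xx=np.mgrid[:400,:640];m&=np.hypot(xx-384,yy-191)<12
q=cen(m*(p[:,:,0]-p[:,:,2]).astype(float));w=plane(T,q,.0595)[0,:2];print("pad",q,w,w@X,w@Y)
p=S["pixels"].astype(int);m=(p[:,:,0]-p[:,:,2]>80)&(xx>240)&(xx<330)&(yy>215)&(yy<290)
q2=cen(m*(p[:,:,0]-p[:,:,2]).astype(float));w=plane(S,q2,.0585)[0,:2];print("pad",q2,w,w@X,w@Y,tri(T,q,S,q2))
```

```text
t 10.6 pos [0.4719 0.1984 0.1493] rpy [-9.0010e+01 -1.0000e-02 -1.7049e+02] F [ 0.1 -0.2 -0.2] w 0.0471
shift now-axes [ -1.  126.8  -3.5] goal-axes [ -1.  126.8  -3.5] turn [0.01 0.36 0.01]
[[146 101  59  88  92  86  87 161 143  97  88  91 116 150 151 151]
 [147  96  50  87  90  86  97 152 111  89  89  94 125 151 151 151]
 [147  98  52  86  89 106 144 218 161 110  88  97 148 155 152 152]
 [148  99  51  72  83 148 210 216 216 155  88  99 150 154 153 152]
 [146 100  62  51  62 136 201 212 198 124  56  90 149 152 152 151]
 [148 103  92  81  80  98 165 198 140  77  88 126 151 151 152 150]
 [147 113 109  97  93  93 102 150 116 111 146 151 154 152 153 151]
 [150 146 147 114  96  93 111 146 146 148 151 150 150 151 154 152]
 [148 147 150 146 101 101 150 160 151 149 150 149 150 151 153 152]
 [151 150 144 147 111 115 175 193 159 146 150 150 150 153 152 151]
 [174 167 147 153 150 161 208 218 188 158 158 158 160 154 149 153]
 [197 193 197 200 198 196 219 234 215 189 188 189 192 173 154 170]
 [177 172 194 218 215 209 216 230 214 204 204 203 199 198 190 204]
 [127 130 170 239 243 235 234 235 235 226 224 224 197 173 165 199]]
pad [382.88059868 190.9540936 ] [ 0.57824957 -0.09549641] 0.5845691987714093 -0.042082995949549305
pad [280.86135289 253.7167432 ] [ 0.57879116 -0.0967817 ] 0.5852263415017349 -0.043313221881953565 [ 0.57829693 -0.0960824   0.05767547]
```

View pics/s4.png

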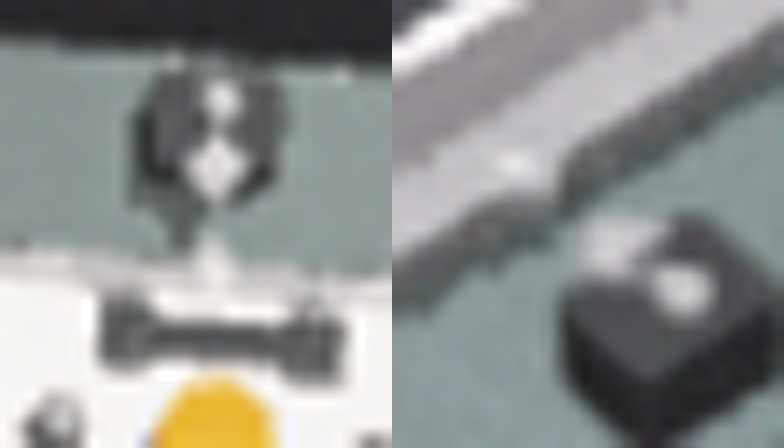

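The pointers now line up in the top view (tips near columns 215 and 213 of the crop, a slant the tilted track accounts for). Next I grasp the rib.

step_arm([
  [-1,30,-3.5,0,0.4,0],
  [0,35,0,0,0,0],
  [0,30,0,0,0,0],
  [0,20,0,0,0,0],
  [0,11,0,0,0,0],
  [0,0,0,0,0,0],
])

```text
time_s: 11.45
ee_pos: [0.4731, 0.1989, 0.0232]
eef_rot: [-1.571, -0.001, -2.987]
force: [-0.4, 0.4, 1.1]
grip_width: 0.0467
```

Run:
```python
from h import *
need([.4723,.202,.0225],189.15)
from station import camera
c=camera("scene");np.savez("scene4.npz",**c)
cv2.imwrite("pics/s5.png",cv2.resize(c["pixels"][130:230,280:420,::-1],None,fx=5,fy=5))
```

```text
t 11.45 pos [0.4731 0.1989 0.0232] rpy [-8.9990e+01 -4.0000e-02 -1.7115e+02] F [-0.4  0.4  1.1] w 0.0467
shift now-axes [ 0.3  0.7 -3.2] goal-axes [ 0.3  0.7 -3.2] turn [-0.01 -0.3   0.04]
```

View pics/s5.png

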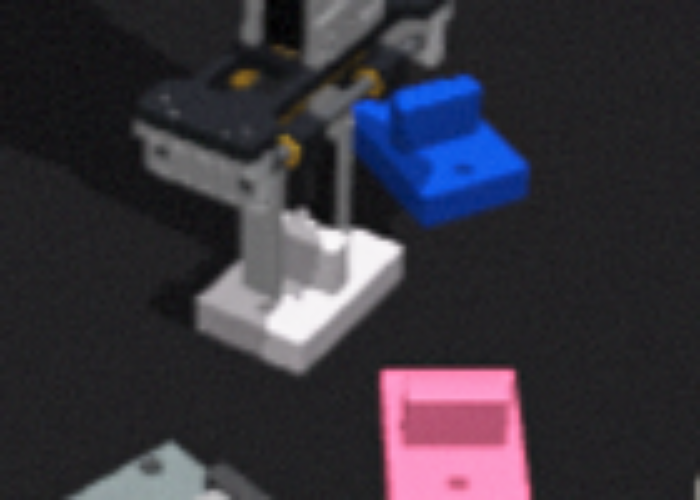

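step_arm([
  [0,0.7,-3.2,0,-0.3,0],
  [0,0.8,0,0,0,0],
  [0,0,0,0,0,0],
])

```text
time_s: 11.88
ee_pos: [0.4726, 0.2029, 0.0222]
eef_rot: [-1.571, 0.0, -2.981]
force: [0.4, -0.5, 0.0]
grip_width: 0.0469
```

step_arm([
  [0,0,0,0,0,0],
  [0,0,0,0,0,0],
  [0,0,0,0,0,0],
  [0,0,0,0,0,0],
  [0,0,0,0,0,0],
], gripper=-1, squeeze=60)

```text
time_s: 12.5
ee_pos: [0.4726, 0.2027, 0.0219]
eef_rot: [-1.571, -0.0, -2.981]
force: [-0.0, -0.9, 0.4]
grip_width: 0.016
```

Run:
```python
from h import *
need([.4723,.202,.0225],189.15)
```

```text
t 12.5 pos [0.4726 0.2027 0.0219] rpy [ -89.99   -0.   -170.8 ] F [-0.  -0.9  0.4] w 0.016
shift now-axes [ 0.4 -0.6  0.7] goal-axes [ 0.4 -0.6  0.7] turn [-0.01  0.05  0.  ]
```

step_arm([
  [0,-5,0,0,0,0],
  [0,-15,0,0,0,0],
  [0,-30,0,0,0,0],
  [0,-40,0,0,0,0],
  [0,-30,0,0,5,0],
  [0,0,0,0,5,0],
  [0,0,0,0,4.4,0],
  [0,0,0,0,0,0],
])

```text
time_s: 13.5
ee_pos: [0.4725, 0.2028, 0.1427]
eef_rot: [-1.571, 0.0, 3.051]
force: [-0.5, -0.2, -4.3]
grip_width: 0.0156
```

Run:
```python
from h import *
need([.5787,-.0957,.092],174.74)
```

```text
t 13.5 pos [0.4725 0.2028 0.1427] rpy [-9.0020e+01  3.0000e-02  1.7483e+02] F [-0.5 -0.2 -4.3] w 0.0156
shift now-axes [-132.7   50.7  287.8] goal-axes [-133.1   50.7  287.5] turn [ 0.02  0.09 -0.03]
```

step_arm([
  [-8,0,16,0,0.1,0],
  [-14,0,30,0,0,0],
  [-16,0,34,0,0,0],
  [-16,0,34,0,0,0],
  [-16,0,34,0,0,0],
  [-16,0,34,0,0,0],
  [-16,0,34,0,0,0],
  [-14,0,34,0,0,0],
  [-12,0,26,0,0,0],
  [-5,0,11.5,0,0,0],
  [0,0,0,0,0,0],
  [0,0,0,0,0,0],
])

```text
time_s: 15.0
ee_pos: [0.5782, -0.095, 0.142]
eef_rot: [-1.571, -0.0, 3.05]
force: [-0.0, 0.1, -4.2]
grip_width: 0.0155
```

Run:
```python
from h import *
need([.5787,-.0957,.092],174.74)
from station import camera
for n in("scene","top"):
    c=camera(n);np.savez(n+"5.npz",**c)
    if n=="scene":cv2.imwrite("pics/s6.png",cv2.resize(c["pixels"][170:310,190:370,::-1],None,fx=4,fy=4))
    else: cv2.imwrite("pics/s6b.png",cv2.resize(c["pixels"][140:250,240:470,::-1],None,fx=3,fy=3))
```

```text
t 15.0 pos [ 0.5782 -0.095   0.142 ] rpy [-9.0010e+01 -2.0000e-02  1.7476e+02] F [-0.   0.1 -4.2] w 0.0155
shift now-axes [-0.5 50.   0.7] goal-axes [-0.5 50.   0.7] turn [0.01 0.02 0.02]
```

View pics/s6.png

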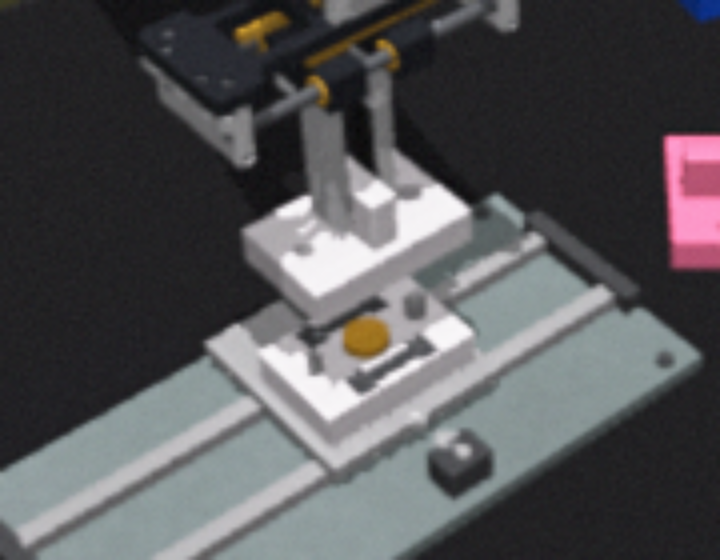

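View pics/s6b.png

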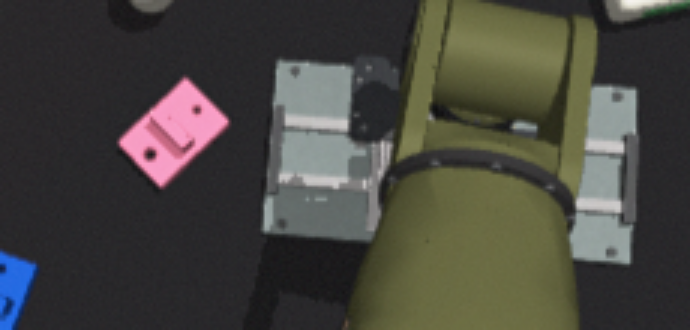

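Run:
```python
from h import *
S=ld("scene",5);i=S["pixels"][:,:,::-1]
z=lambda y,x,h,w:cv2.resize(i[y:y+h,x:x+w],None,fx=12,fy=12,interpolation=cv2.INTER_CUBIC)
cv2.imwrite("pics/s7.png",np.vstack([z(222,245,28,65),]));cv2.imwrite("pics/s8.png",z(250,250,33,65))
```

```text
(no output)
```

View pics/s7.png

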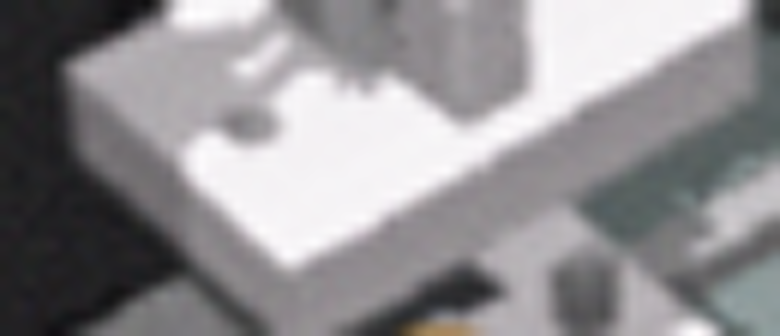

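View pics/s8.png

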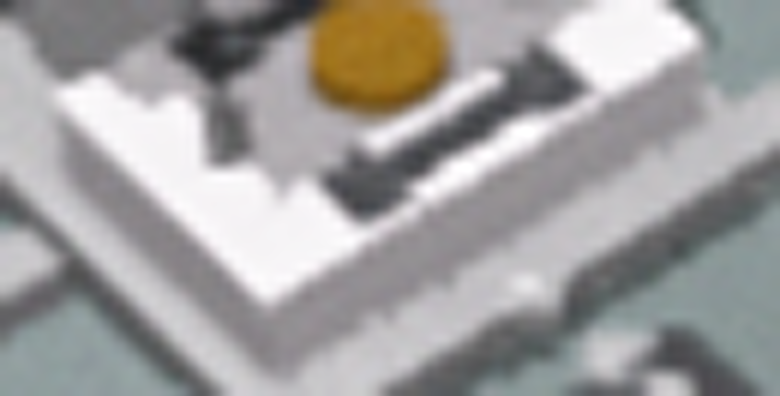

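Run:
```python
from h import *
S=ld("scene",5)
a=np.radians(84.74);Y=np.array([np.cos(a),np.sin(a)]);X=np.array([Y[1],-Y[0]])
for U,L in(((268.83,243.83),(271.83,274.67)),((250.17,227.17),(254.67,257.17)),((307.4,222.75),(308.1,253.25))):
    u=plane(S,U,.140)[0,:2];l=plane(S,L,.054)[0,:2];print((u@X,u@Y),(l@X,l@Y),"diff mm",(u-l)@X*1000,(u-l)@Y*1000)
```

```text
(np.float64(0.6161721380803894), np.float64(-0.08976042039031605)) (np.float64(0.617273727726954), np.float64(-0.09077758728894728)) diff mm -1.1015896465646215 1.0171668986312195
(np.float64(0.5528182697880465), np.float64(-0.08994808973249238)) (np.float64(0.5534050120885334), np.float64(-0.08884295460039612)) diff mm -0.5867423004869123 -1.1051351320962532
(np.float64(0.6178587663960655), np.float64(0.005190643744381348)) (np.float64(0.6183455790950001), np.float64(0.003837267002881052)) diff mm -0.48681269893452206 1.3533767415002984
```

The scene view shows the upper half directly over the lower, off by about -0.7 mm in x and +0.5 mm in y. The arm readout gives the same correction, so I'll apply it and go down.

step_arm([
  [-0.6,12,0.7,0,0,0],
  [0,18,0,0,0,0],
  [0,14,0,0,0,0],
  [0,4,0,0,0,0],
  [0,0,0,0,0,0],
  [0,0,0,0,0,0],
])

```text
time_s: 15.85
ee_pos: [0.5793, -0.0966, 0.0945]
eef_rot: [-1.571, 0.001, 3.049]
force: [0.3, 0.3, -3.5]
grip_width: 0.0151
```

Run:
```python
from h import *
need([.5787,-.0957,.0759],174.74)
```

```text
t 15.85 pos [ 0.5793 -0.0966  0.0945] rpy [-8.999e+01  5.000e-02  1.747e+02] F [ 0.3  0.3 -3.5] w 0.0151
shift now-axes [ 0.7 18.6 -0.8] goal-axes [ 0.7 18.6 -0.8] turn [-0.01 -0.04 -0.05]
```

step_arm([
  [0.6,0,-0.8,0,0,0],
  [0,2,0,0,0,0],
  [0,2,0,0,0,0],
  [0,1,0,0,0,0],
  [0,0,0,0,0,0],
])

```text
time_s: 16.48
ee_pos: [0.5785, -0.0956, 0.0888]
eef_rot: [-1.571, -0.0, 3.049]
force: [0.6, 0.6, -4.1]
grip_width: 0.0159
```

Run:
```python
from h import *
need([.5787,-.0957,.0759],174.74)
```

```text
t 16.48 pos [ 0.5785 -0.0956  0.0888] rpy [-9.000e+01 -1.000e-02  1.747e+02] F [ 0.6  0.6 -4.1] w 0.0159
shift now-axes [-0.2 12.9  0. ] goal-axes [-0.2 12.9  0. ] turn [ 0.   -0.04  0.01]
```

No contact yet; the taper starts here. I'll continue slowly.

step_arm([
  [0,1,0,0,0,0],
  [0,1,0,0,0,0],
  [0,1,0,0,0,0],
  [0,0,0,0,0,0],
])

```text
time_s: 16.98
ee_pos: [0.5784, -0.0956, 0.0858]
eef_rot: [-1.571, -0.0, 3.049]
force: [-0.3, 0.9, -4.5]
grip_width: 0.0155
```

step_arm([
  [0,1,0,0,0,0],
  [0,1,0,0,0,0],
  [0,0,0,0,0,0],
])

```text
time_s: 17.35
ee_pos: [0.5785, -0.0956, 0.0838]
eef_rot: [-1.571, -0.0, 3.049]
force: [-0.1, -0.1, -4.6]
grip_width: 0.0155
```

Run:
```python
from h import *
need([.5787,-.0957,.0759],174.74)
from station import get_obs;print(get_obs()["moment"].round(2))
```

```text
t 17.35 pos [ 0.5785 -0.0956  0.0838] rpy [-9.000e+01 -1.000e-02  1.747e+02] F [-0.1 -0.1 -4.6] w 0.0155
shift now-axes [-0.2  7.9  0. ] goal-axes [-0.2  7.9  0. ] turn [ 0.   -0.04  0.01]
[ 0.02 -0.01 -0.01]
```

step_arm([
  [0,1,0,0,0,0],
  [0,1,0,0,0,0],
  [0,1,0,0,0,0],
  [0,1,0,0,0,0],
  [0,1,0,0,0,0],
  [0,0,0,0,0,0],
])

```text
time_s: 18.1
ee_pos: [0.5786, -0.0957, 0.0794]
eef_rot: [-1.571, 0.0, 3.049]
force: [-4.3, 1.5, 7.2]
grip_width: 0.0155
```

step_arm([
  [0,1,0,0,0,0],
  [0,1,0,0,0,0],
  [0,1,0,0,0,0],
  [0,0,0,0,0,0],
])

```text
time_s: 18.6
ee_pos: [0.5786, -0.0957, 0.0767]
eef_rot: [-1.571, 0.001, 3.049]
force: [-5.9, 0.7, 10.4]
grip_width: 0.0152
```

Run:
```python
from h import *
need([.5787,-.0957,.0759],174.74)
from station import get_obs;print(get_obs()["moment"].round(2))
```

```text
t 18.6 pos [ 0.5786 -0.0957  0.0767] rpy [-9.000e+01  3.000e-02  1.747e+02] F [-5.9  0.7 10.4] w 0.0152
shift now-axes [-0.1  0.8  0. ] goal-axes [-0.1  0.8  0. ] turn [-0.   -0.04 -0.03]
[0.28 1.21 0.04]
```

step_arm([
  [0,1,0,0,0,0],
  [0,0.5,0,0,0,0],
  [0,0,0,0,0,0],
  [0,0,0,0,0,0],
])

```text
time_s: 19.1
ee_pos: [0.5787, -0.0957, 0.076]
eef_rot: [-1.571, 0.001, 3.049]
force: [-8.8, 2.4, 16.5]
grip_width: 0.0158
```

step_arm([
  [0,0.5,0,0,0,0],
  [0,0,0,0,0,0],
  [0,0,0,0,0,0],
])

```text
time_s: 19.48
ee_pos: [0.5787, -0.0957, 0.0759]
eef_rot: [-1.571, 0.001, 3.049]
force: [-12.4, 2.3, 20.8]
grip_width: 0.0158
```

Run:
```python
from h import *
need([.5787,-.0957,.0759],174.74)
from station import get_obs;print(get_obs()["moment"].round(2))
```

```text
t 19.48 pos [ 0.5787 -0.0957  0.0759] rpy [-8.9990e+01  6.0000e-02  1.7471e+02] F [-12.4   2.3  20.8] w 0.0158
shift now-axes [-0.  0.  0.] goal-axes [-0.  0.  0.] turn [-0.01 -0.03 -0.06]
[0.52 2.34 0.01]
```

step_arm([
  [0.7,0,0,0,0,0],
  [0.5,0.3,0,0,0,0],
  [0,0,0,0,0,0],
  [0,0,0,0,0,0],
])

```text
time_s: 19.98
ee_pos: [0.5786, -0.0957, 0.0759]
eef_rot: [-1.571, 0.004, 3.049]
force: [-3.5, 2.4, 17.4]
grip_width: 0.0155
```

Run:
```python
from h import *
need([.5787,-.0957,.0759],174.74)
from station import get_obs,camera;print(get_obs()["moment"].round(2))
c=camera("scene");np.savez("scene6.npz",**c);i=c["pixels"][:,:,::-1]
cv2.imwrite("pics/s9.png",cv2.resize(i[200:310,200:340],None,fx=5.5,fy=5.5,interpolation=cv2.INTER_CUBIC))
cv2.imwrite("pics/s10.png",cv2.resize(i[236:292,245:315],None,fx=10.5,fy=10.5,interpolation=cv2.INTER_CUBIC))
cv2.imwrite("pics/full.png",np.vstack([cv2.resize(camera("top")["pixels"][:,:,::-1],(480,300)),cv2.resize(i,(480,300))]))
```

```text
t 19.98 pos [ 0.5786 -0.0957  0.0759] rpy [-89.98   0.23 174.71] F [-3.5  2.4 17.4] w 0.0155
shift now-axes [-0.1  0.   0. ] goal-axes [-0.1  0.   0. ] turn [-0.02 -0.03 -0.23]
[ 0.42  0.97 -0.04]
```

View pics/s9.png

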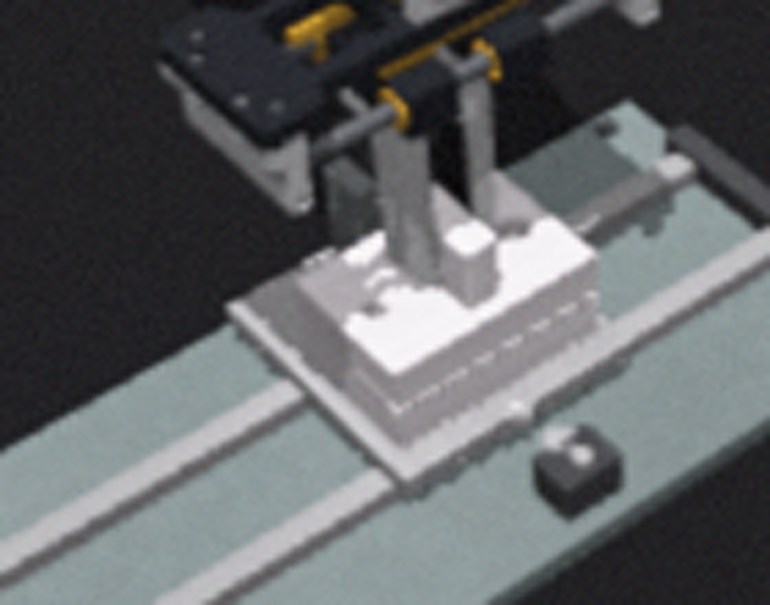

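View pics/s10.png

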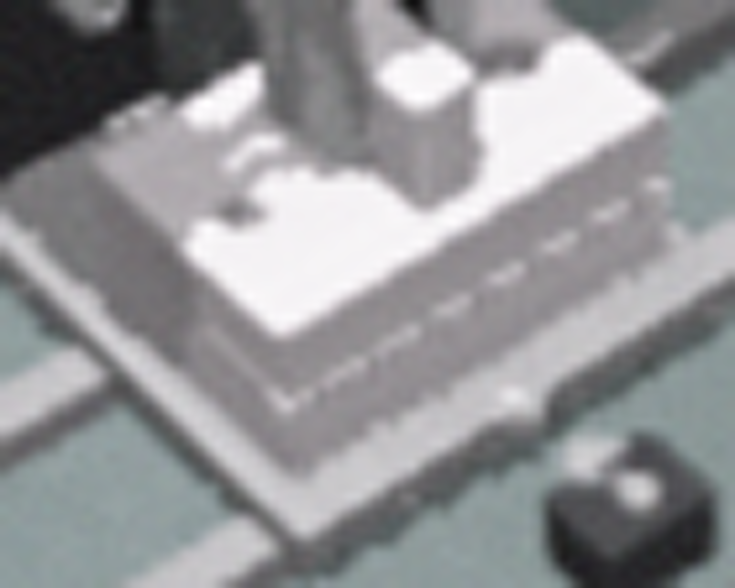

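View pics/full.png

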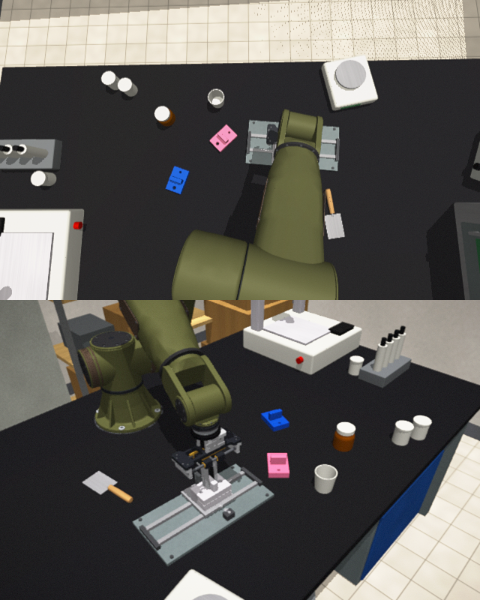

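The parting line looks closed. Shifting sideways to ease the side load tilted the tool by 0.23°, so I'll level it and press a little more.

step_arm([
  [0,0.4,0,0,0,-0.3],
  [0,0.4,0,0,0,0],
  [0,0,0,0,0,0],
  [0,0,0,0,0,0],
])

```text
time_s: 20.58
ee_pos: [0.5786, -0.0957, 0.0759]
eef_rot: [-1.57, -0.001, 3.049]
force: [-9.4, 3.8, 26.9]
grip_width: 0.0156
```

Run:
```python
from h import *
need([.5787,-.0957,.0759],174.74)
from station import get_obs,camera;print(get_obs()["moment"].round(2))
```

```text
t 20.57 pos [ 0.5786 -0.0957  0.0759] rpy [-8.9980e+01 -5.0000e-02  1.7471e+02] F [-9.4  3.8 26.9] w 0.0156
shift now-axes [-0.1 -0.   0. ] goal-axes [-0.1 -0.   0. ] turn [-0.02 -0.03  0.05]
[ 0.62  1.56 -0.01]
```

step_arm([
  [0,0,-0.3,0,0,0],
  [0,0,0,0,0,0],
  [0,0,0,0,0,0],
  [0,0,0,0,0,0],
  [0,0,0,0,0,0],
  [0,0,0,0,0,0],
  [0,0,0,0,0,0],
  [0,0,0,0,0,0],
])

```text
time_s: 21.58
ee_pos: [0.5786, -0.0957, 0.0759]
eef_rot: [-1.57, -0.001, 3.049]
force: [-9.4, 0.8, 26.0]
grip_width: 0.0156
```

Run:
```python
from h import *
need([.5787,-.0957,.0759],174.74)
from station import camera
c=camera("scene");np.savez("scene7.npz",**c);a=c["pixels"];b=ld("scene",3)["pixels"]
z=lambda i:cv2.resize(i[262:294,285:313,::-1],None,fx=14,fy=14,interpolation=cv2.INTER_CUBIC)
cv2.imwrite("pics/s11.png",np.hstack([z(b),z(a)]))
```

```text
t 21.57 pos [ 0.5786 -0.0957  0.0759] rpy [-8.995e+01 -5.000e-02  1.747e+02] F [-9.4  0.8 26. ] w 0.0156
shift now-axes [-0.1 -0.   0. ] goal-axes [-0.1 -0.   0. ] turn [-0.05 -0.04  0.05]
```

View pics/s11.png

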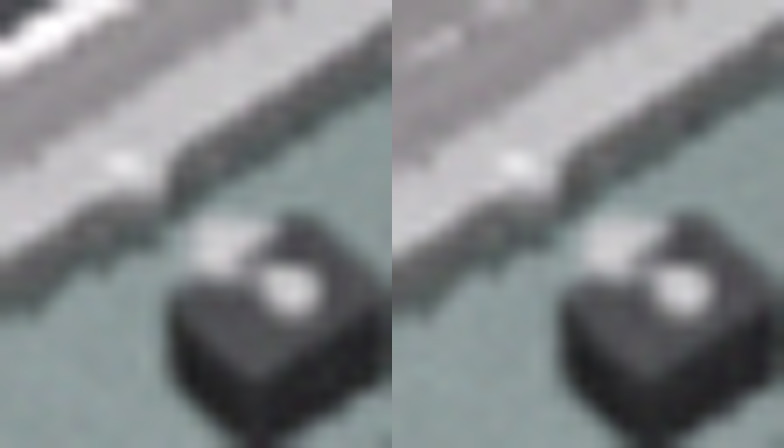

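The carriage pointer is in the same place before and after pressing (crop about 125,165 and 517,165), so the carriage has not moved. The press is steady, so I'm handing in.

```bash
python3 -c "
from station import job
print(job.hand_in())"
```

```text
the job is handed in; nothing more can be done
None
```

I slid the carriage to the index mark, set the upper mould half on its dowels and pressed it shut. I handed in at about 21.6 s with the gripper still holding it closed.

- **Carriage:** My first slide stopped about 0.8 mm short. I re-gripped the tab and corrected it. The top view then showed the two pointers level to within a few tenths of a millimetre. The scene view before and after pressing showed no carriage movement.
- **Fit:** The upper half went onto the dowels with almost no sideways force, large hole on the large dowel.
- **Closure:** Tool height stopped at 75.9 mm, which is the closed height expected from the grasp. It stayed there as the downward force rose from 21 to about 26 N, and tilt was about 0.05°. The parting line looked closed on the two sides the camera could see; I could not see the other two.
- **Side load:** About 9 N across the track remained at hand-in, carried by the dowels. Easing it further had tilted the tool by 0.23°, so I levelled the tool and left it. Along the track it was about 1 N or less.
- **Bystanders:** The cup, the jar, the spatula and the blue and pink look-alikes were never touched. They looked in place in the last full pictures, though I did not measure their positions.

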